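# Open the push-and-turn jar of jewellery cleaner

## Robot

A 6-joint arm with a two-finger parallel gripper is mounted at the origin on the work surface. World frame = base frame: x ahead of the robot, y to its left, z up, the work surface at z = 0. Lengths are in m, angles in rad, forces in N, time in s.
With the tool pointing down it reaches from about 0.325 to 0.775 m from the base axis. Payload 9.3 kg.
Tool frame: the origin (TCP) lies at the very end of the fingers, on their centre line; the grasp point (between the pads) lies 19 mm behind it; z points along the fingers, y is the direction in which the jaws open and shut (so a half turn about z gives the same grasp; the last joint's range is limited). The gripper opens to 85 mm and grips with 20 to 120 N. Pads are 22 mm wide; open, the fingers measure 114 mm over their backs; the gripper's body (76 mm by 85 mm) begins 54 mm behind the grasp point. The pads swing forward as they close: fully open they stand 13 mm farther back than shut.
Start: joints at [1.09, 0.259, 0.021, 1.334, 0, 1.418], TCP at [0.177, 0.521, 0.231] pointing down, gripper open.
Joint ranges: [-3.04, 3.04], [-0.91, 1.82], [-1.04, 1.36], [-1.92, 1.95], [-1.52, 1.45], [-3.14, 3.14]. Speed limits (rad/s): [2.22, 2.22, 2.79, 3.14, 3.14, 3.14].

## Interface

Orientations are given as a unit quaternion [w, x, y, z].
In Python, from rig import get_obs, camera, camera_params, job_done, search_frame gives the robot as it stands.
- The arm moves only by the tool carry_out, never from a script. Its argument "steps" is a list of rows, each an object with "xyz": the shift along the tool's x, y, z in mm, a list of three; "dr": the turn, a rotation vector about the tool's x, y, z in rad, a list of three. A call has 1 to 8 rows; each row shifts and turns the commanded pose from where the row before left it, along the tool's axes as they then stand; what a row does not reach is not made up. A row lasts 1/10 s, in which the tool goes at most 50 mm and 8.59 degrees, less where a joint would pass 70% of its speed; a pose out of reach is approached as far as the arm can. A call with a gripper value outside its range is refused whole. "gripper" is the closure, from 0 (fully open) to 1 (shut), set as the call begins (left out, the last holds). The fingers move at their own pace and stop on an object; the grip force is fixed at half the most. Time passes only in rows, so rows that do not move let the fingers close. It gives the time, the measured TCP pose, the force and the opening at its end, in the units of the state.
- get_obs(): the state, without advancing time (a new reading comes with each control period).
- camera(name): name is "side" or "top"; returns the picture (384x512x3 uint8, red, green, blue); there is no depth.
- camera_params(name): a dict with "fx", "fy", "cx", "cy" (pixels), "rvec" (rotation vector, rad) and "tvec" (3), from world to camera coordinates, as OpenCV has them. Camera axes: x right, y down, z forward; pixel columns grow to the right and rows downward; lengths in m; the calibration is good to about 2 mm. A picture is of the moment at which its call begins. camera_params takes no time and is no camera call.
- job_done(): hands the job in, once; it reports no verdict.
Trained networks look in the newest picture that a camera, given by its name, has taken for a name from the list of things; names that differ only in an ending like _2 or _b are one class to them, and where a whole thing is asked for, a point or a joint stands for the part that bears it (a point fixed in the world has none). Each returns a list of dicts, best first, with "score" (0 to 1); they miss things now and then, are a little off and sometimes report something else, mostly with a low value. They report only what shows in the picture. A call takes as long as a camera call. They do not tell look-alikes from the thing itself.
- search_frame(label, camera): "uv" ([column, row] in pixels, amid what is visible of it).
The state is a dict: "t": time; "qpos": joint angles; "joint_vel": joint speeds; "joint_efforts": joint torques, N m; "position": TCP position; "ee_rot": TCP orientation; "contact_force": force on the tool from outside, world axes, zero at the start; "wrist_torque": the same for the moment, N m; "opening": opening from 0.0 (shut) to 1.0 (fully open).
Only numpy, scipy, OpenCV 4.12 (cv2) and the standard library are available. Lean on these libraries where they do the work, as an engineer would, in place of code of your own. Each camera call takes 0.05 s, during which the arm holds its last target.

## Task

Open the jewellery-cleaner jar: press its safety cap straight down against the spring until you feel it bottom (how far that is differs from jar to jar), keep it pressed there while turning it counter-clockwise (as seen from above) about a fifth of a turn, then stop pressing, lift it off, and set it down, skirt down, flat in the middle of the empty cardboard tray and let go. About 14 N is enough; never put more than 25 N on the jar, as pressing harder, wrenching the cap while locked or pulling it off cracks the neck. Don't drop the cap, and leave the bangle, dish, plate and ring box where they are.

Things in the scene. Friction and masses are not known exactly. Their poses are not given: they have to be found in the camera images.
- cap_mid (a point): Centre (half-way up, on the axis) of the loose round teal safety cap: 58 mm in diameter, 37 mm tall, underside open, about 60 g, ribbed side, white arrows and one orange radial stripe on top. z up along its axis, x along the orange stripe. It starts locked on the jar, this point then 118.5 mm above the jar's origin, its underside 100 mm. It has about 1.5 mm of sideways play on the neck.
- cap_top (a point): Middle of the cap's flat top, 18.5 mm above its centre; axes as the cap. Pressing: an inner spring takes 5 N to start moving, then 0.3 N more per mm. How far the cap must go down before it can turn differs from start to start, 4 to 16 mm, and cannot be seen; 1.3 mm further it bottoms hard (10 N or less by then) and the force shoots up. Held at 13 to 18 N it is bottomed and free to turn.
- jar_rim (a point): Centre of the jar's rim, under the cap, 112 mm above the jar's origin; axes as the jar. Turning: three lugs in the cap are caught behind teeth on the neck. Kept pressed, it turns counter-clockwise only (friction 0.1 to 0.4 N m); past 51 degrees the lugs are clear, at about 86 they meet a hard stop. In between, best at 65 to 70, stop pressing and lift straight up; it is off after 35 mm.
- jar: The jar in its round grey holder, let into the table (fixed), standing up to 20 mm higher in some starts than in others. Origin: on the jar's axis, 12 mm below the top face of the holder's 110 mm wide base; z up along the axis. Above the origin: off-white body 52 mm in diameter to 78 mm, then a 39 mm neck (48 mm over its teeth) to the rim at 112 mm. At the start the cap's x lies along the jar's x within 2 degrees.
- tray: Empty open cardboard tray, fixed to the table, 190 mm along its x, 200 mm along its y, walls 30 mm high and 4 mm thick, floor 4 mm thick. Origin: centre of its underside on the table. With the cap standing flat in it the cap's centre is 22.5 mm above the table. The cap should stand clear of the walls, its centre within 60 mm of the tray's centre along each tray axis.
- bangle: Bystander: loose green bangle lying flat, 72 mm outside diameter, 12 mm high. Origin: centre of its underside.
- dish: Bystander: loose glass dish, 96 mm in diameter, 40 mm high. Origin: centre of its underside.
- plate: Bystander: loose blue ceramic plate, 140 mm in diameter, 18 mm high. Origin: centre of its underside.
- ringbox: Bystander: loose dark-red closed ring box, 52 x 62 x 41 mm. Origin: centre of its underside.
Mind the look-alikes: they are no part of the job. Of the things like the part that bears cap_mid, leave any that is green; of the rest the smaller one is meant.

How it is judged:
By the outcome, as a careful person would: the job done as asked, in the order asked, and still so for the second after the job is handed in, with the robot touching nothing.
It also fails if it takes over 64 s, if anything falls off the work surface, if the arm or the gripper's body presses on something with over 40 N, if the wrist force passes 120 N, or if a joint passes its speed limit or range.

## Working session

There is one attempt and no reset: what is moved stays moved. The work goes in short steps, Python scripts to look and compute and a tool call to move; the robot and the scene stay as the last step left them, time stands still between calls to the robot, and variables do not carry over. Pictures are saved under pics/ and viewed, and the job is handed in when it is done.

Besides the shell and the picture viewer there is one more tool, called after ">>>" in YAML: its name, and indented under it one key for each argument. carry_out: Moves the arm, as the interface text tells. Its arguments: {"type":"object","properties":{"steps":{"type":"array","items":{"type":"object","properties":{"xyz":{"type":"array","items":{"type":"number"}},"dr":{"type":"array","items":{"type":"number"}}}}},"gripper":{"type":"number"}},"required":["steps"]}

```bash
mkdir -p pics; ls; python3 - <<'E'
from rig import *
import cv2,numpy as np
for n in("side","top"):
    im=camera(n);cv2.imwrite(f"pics/{n}0.png",cv2.cvtColor(im,cv2.COLOR_RGB2BGR))
    print(n,camera_params(n))
    for l in("cap_mid","cap_top","jar","tray","jar_rim"):
        print(l,[(np.round(d["uv"]).tolist(),round(d["score"],2)) for d in search_frame(l,n)])
o=get_obs();print(o)
E
```

```text
pics
side {'fx': 368.693500779746, 'fy': 368.693500779746, 'cx': 262.3375698805145, 'cy': 197.69580195356627, 'rvec': array([ 2.49229564, -0.36431357,  0.10336926]), 'tvec': array([-0.51984697,  0.165627  ,  1.03541871])}
cap_mid [([267.0, 317.0], 0.86), ([220.0, 285.0], 0.74)]
cap_top [([270.0, 321.0], 0.96), ([222.0, 285.0], 0.86), ([275.0, 240.0], 0.65)]
jar [([276.0, 262.0], 0.8)]
tray []
jar_rim [([275.0, 264.0], 0.72)]
top {'fx': 444.42913403450507, 'fy': 444.42913403450507, 'cx': 259.72646356644015, 'cy': 190.09448751793397, 'rvec': array([ 2.07068887, -2.14468391,  0.22570385]), 'tvec': array([0.02077544, 0.55714649, 1.61128728])}
cap_mid [([313.0, 239.0], 0.77), ([310.0, 192.0], 0.66), ([349.0, 217.0], 0.6)]
cap_top [([346.0, 214.0], 0.76), ([304.0, 194.0], 0.52), ([315.0, 241.0], 0.46)]
jar [([302.0, 204.0], 0.62)]
tray [([223.0, 198.0], 0.98)]
jar_rim [([303.0, 203.0], 0.93)]
{'t': 0.6, 'qpos': array([ 1.09037594e+00,  2.58598133e-01,  2.14870888e-02,  1.33368997e+00,
       -1.86631942e-05,  1.41818627e+00]), 'joint_vel': array([-2.81882893e-04, -6.35880885e-04, -1.91386538e-03, -8.41761280e-05,
       -4.24734262e-04, -1.72473489e-03]), 'joint_efforts': array([-4.03395106e-04, -5.55089021e+01,  3.44632745e+01,  1.21327688e-03,
       -1.21099129e-04, -1.40057949e-06]), 'position': array([0.17709603, 0.5207018 , 0.23127465]), 'ee_rot': array([ 8.13820394e-06,  1.63172268e-01,  9.86597593e-01, -5.13290516e-06]), 'contact_force': array([ 0.20049827,  0.44567376, -0.49018018]), 'wrist_torque': array([-0.04224453,  0.06611715,  0.04143144]), 'opening': 1.0001950224520826}
```

View pics/side0.png

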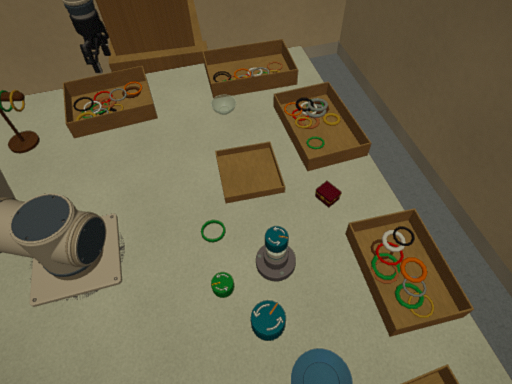

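View pics/top0.png

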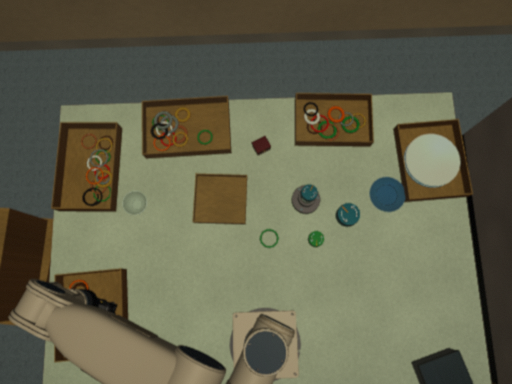

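The target cap sits on the jar at about (276,238) in side and (310,192) in top. The larger teal look-alike is at (268,319) and the green one at (222,284), both in side. I'll zoom in to locate things precisely.

```bash
python3 - <<'E'
import cv2,numpy as np
a=cv2.imread("pics/side0.png")[210:300,235:320];b=cv2.imread("pics/top0.png")[170:230,280:370]
a=cv2.resize(a,None,fx=6,fy=6,interpolation=cv2.INTER_CUBIC)
cv2.imwrite("pics/za.png",a)
cv2.imwrite("pics/zb.png",cv2.resize(b,None,fx=8,fy=8,interpolation=cv2.INTER_CUBIC))
E
```

```text
(no output)
```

View pics/za.png

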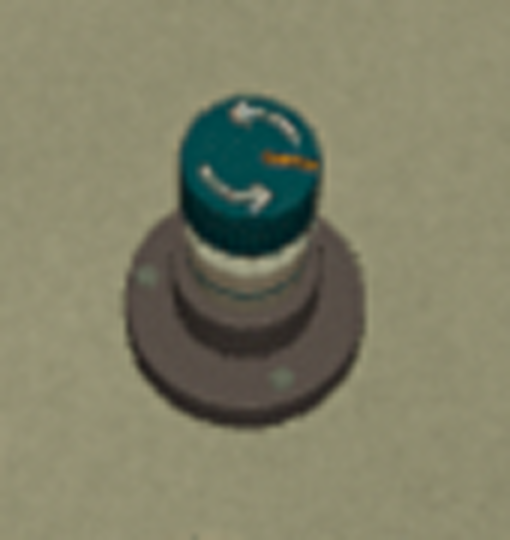

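View pics/zb.png

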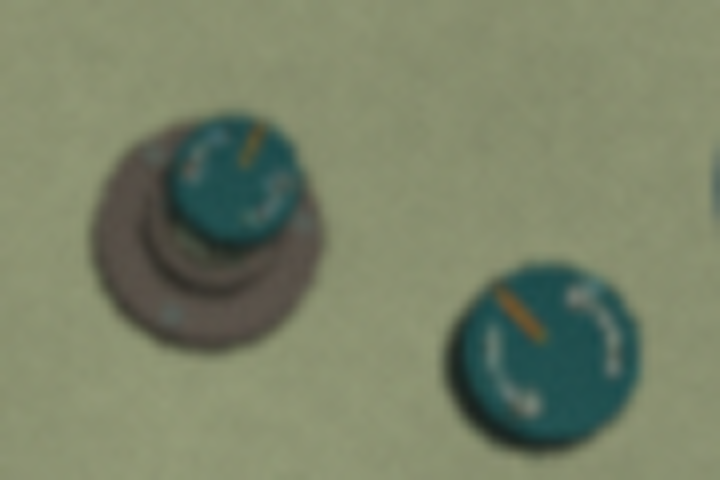

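```bash
cat > h.py <<'E'
import cv2,numpy as np
from rig import *
from scipy.optimize import least_squares
P={n:camera_params(n) for n in("side","top")}
def proj(n,X):
    p=P[n];K=np.array([[p["fx"],0,p["cx"]],[0,p["fy"],p["cy"]],[0,0,1]])
    return cv2.projectPoints(np.atleast_2d(np.float64(X)),p["rvec"],p["tvec"],K,None)[0][:,0]
def onplane(n,uv,z):
    p=P[n];R=cv2.Rodrigues(p["rvec"])[0];c=-R.T@p["tvec"]
    d=R.T@np.array([(uv[0]-p["cx"])/p["fx"],(uv[1]-p["cy"])/p["fy"],1]);return c+d*(z-c[2])/d[2]
def tri(uvs):
    f=lambda X:np.concatenate([(proj(n,X)[0]-uv) for n,uv in uvs.items()])
    r=least_squares(f,[.5,0,.1]);return r.x,r.fun
E
python3 - <<'E'
from h import *
from h import *
X,e=tri({"side":(276.8,235.8),"top":(309.7,192.1)});print("cap top",X,e)
X,e=tri({"side":(275.8,260),"top":(305.9,199.5)});print("base",X,e)
def hull_mask(n,rings,shape=(384,512),s=8):
    pts=[]
    for c,ax,r in rings:
        ax=ax/np.linalg.norm(ax);u=np.cross(ax,[1,.3,0]);u/=np.linalg.norm(u);v=np.cross(ax,u)
        t=np.linspace(0,2*np.pi,60)[:,None];pts.append(c+r*(np.cos(t)*u+np.sin(t)*v))
    return cv2.convexHull(np.float32(proj(n,np.vstack(pts))))[:,0]
# masks
roi={"side":(240,222,315,295),"top":(285,175,325,220)}
obs={}
for n in roi:
    im=cv2.imread(f"pics/{n}0.png");hsv=cv2.cvtColor(im,cv2.COLOR_BGR2HSV)
    x0,y0,x1,y1=roi[n]
    m=np.zeros(im.shape[:2],np.uint8);m[y0:y1,x0:x1]=255
    teal=((hsv[...,0]>75)&(hsv[...,0]<110)&(hsv[...,1]>90)).astype(np.uint8)*255&m
    k=cv2.findContours(teal,cv2.RETR_EXTERNAL,cv2.CHAIN_APPROX_NONE)[0];c=max(k,key=cv2.contourArea)
    h=cv2.convexHull(c);M=cv2.moments(h);obs[n]=np.array([M["m10"]/M["m00"],M["m01"]/M["m00"]]);print(n,"teal",obs[n],cv2.contourArea(h),cv2.boundingRect(h))
def f(p):
    c=np.array(p);out=[]
    for n in roi:
        h=hull_mask(n,[(c+[0,0,.0185],np.array([0,0,1.]),.029),(c-[0,0,.0185],np.array([0,0,1.]),.029)])
        M=cv2.moments(h.reshape(-1,1,2));out+=[M["m10"]/M["m00"]-obs[n][0],M["m01"]/M["m00"]-obs[n][1]]
    return np.array(out)
r=least_squares(f,[.5,0,.1],diff_step=1e-3,x_scale=.1);print("cap mid",r.x,r.fun)
for n in roi:
    h=hull_mask(n,[(r.x+[0,0,.0185],np.array([0,0,1.]),.029),(r.x-[0,0,.0185],np.array([0,0,1.]),.029)]);print(cv2.contourArea(h),cv2.boundingRect(h.reshape(-1,1,2)))
print("tray",search_frame("tray","top"), onplane("top",(220,199),0.004))
for n,pts in {"top":[(196,175),(246,176),(246,223),(193,222)],"side":[(217,151),(269,144),(284,189),(225,201)]}.items():
    print(n,[np.round(onplane(n,q,.03)[:2],3) for q in pts])
# stripe
for n,(a,b) in {"top":((244,163),(262,127)),"side":((265,157),(318,167))}.items():
    o,s=((280,170),8) if n=="top" else ((235,210),6)
    A,B=[onplane(n,((q[0]+.5)/s-.5+o[0],(q[1]+.5)/s-.5+o[1]),r.x[2]+.0185) for q in(a,b)]
    print(n,"stripe",A,B,np.degrees(np.arctan2(*(B-A)[1::-1])))
E
```

```text
cap top [ 0.52762396 -0.17612638  0.14427025] [-0.36437507  0.14357438 -0.03263575 -0.56905766]
base [ 0.52756211 -0.17544086  0.01066759] [-0.45875933  0.18558932 -0.05621673 -0.69365685]
side teal [276.00291758 238.96936543] 457.0 (265, 227, 23, 26)
top teal [308.74084507 192.50140845] 177.5 (301, 185, 16, 16)
cap mid [ 0.52744405 -0.17445786  0.12639528] [ 0.03219573 -0.01275493  0.00303249  0.050019  ]
545.1543197005522 (264, 225, 25, 28)
237.6853062871378 (300, 183, 18, 19)
tray [{'uv': [222.8, 198.1], 'score': 0.98}] [0.53988893 0.15606377 0.004     ]
top [array([0.632, 0.245]), array([0.622, 0.052]), array([0.439, 0.057]), array([0.45 , 0.257])]
side [array([0.459, 0.252]), array([0.634, 0.232]), array([0.622, 0.036]), array([0.439, 0.045])]
top stripe [ 0.53324037 -0.17779854  0.14489528] [ 0.54937616 -0.18678815  0.14489528] -29.12314375698442
side stripe [ 0.53308504 -0.17758192  0.14489528] [ 0.5522553  -0.18823704  0.14489528] -29.065975300042606
```

>>> carry_out:
  steps:
    - {"xyz": [-20,-20,0]}
    - {"xyz": [-34,-34,0]}
    - {"xyz": [-34,-34,0]}
    - {"xyz": [-34,-34,0]}
    - {"xyz": [-34,-34,0]}
    - {"xyz": [-34,-34,0]}
    - {"xyz": [-34,-34,0]}
    - {"xyz": [-34,-34,0]}
  gripper: 0

```text
schema error: expected keys xyz, dr
```

>>> carry_out:
  steps:
    - {"xyz": [-34,-34,0]}
    - {"xyz": [-34,-34,0]}
    - {"xyz": [-34,-34,0]}
    - {"xyz": [-34,-34,0]}
    - {"xyz": [-34,-34,0]}
    - {"xyz": [-34,-34,0]}
    - {"xyz": [-34,-34,0]}
    - {"xyz": [-20,-10,0]}

```text
schema error: expected keys xyz, dr
```

>>> carry_out:
  steps:
    - {"xyz": [-20,-10,0]}
    - {"xyz": [0,0,0]}

```text
schema error: expected keys xyz, dr
```

>>> carry_out:
  steps:
    - {"xyz": [-20,-20,0],"dr": [0,0,0]}
    - {"xyz": [-34,-34,0],"dr": [0,0,0]}
    - {"xyz": [-34,-34,0],"dr": [0,0,0]}
    - {"xyz": [-34,-34,0],"dr": [0,0,0]}
    - {"xyz": [-34,-34,0],"dr": [0,0,0]}
    - {"xyz": [-34,-34,0],"dr": [0,0,0]}
    - {"xyz": [-34,-34,0],"dr": [0,0,0]}
    - {"xyz": [-34,-34,0],"dr": [0,0,0]}
  gripper: 0

```text
t: 1.45
position: [0.3386, 0.1916, 0.2316]
ee_rot: [0.0, 0.163, 0.987, 0.0]
contact_force: [1.0, 0.2, -0.2]
opening: 0.999
```

>>> carry_out:
  steps:
    - {"xyz": [-34,-34,0],"dr": [0,0,0]}
    - {"xyz": [-34,-34,0],"dr": [0,0,0]}
    - {"xyz": [-34,-34,0],"dr": [0,0,0]}
    - {"xyz": [-34,-34,0],"dr": [0,0,0]}
    - {"xyz": [-34,-34,0],"dr": [0,0,0]}
    - {"xyz": [-34,-34,0],"dr": [0,0,0]}
    - {"xyz": [-34,-34,0],"dr": [0,0,0]}
    - {"xyz": [-20,-20,0],"dr": [0,0,0]}

```text
t: 2.25
position: [0.5005, -0.1372, 0.2309]
ee_rot: [0.0, 0.164, 0.986, -0.0]
contact_force: [0.2, 0.3, 0.3]
opening: 1.003
```

>>> carry_out:
  steps:
    - {"xyz": [-19,-14,0],"dr": [0,0,0]}
    - {"xyz": [-16,-12,0],"dr": [0,0,0]}
    - {"xyz": [0,0,20],"dr": [0,0,0]}
    - {"xyz": [0,0,20],"dr": [0,0,0]}
    - {"xyz": [0,0,10],"dr": [0,0,0]}
    - {"xyz": [0,0,0],"dr": [0,0,0]}
    - {"xyz": [0,0,0],"dr": [0,0,0]}

```text
t: 2.95
position: [0.5244, -0.1698, 0.182]
ee_rot: [0.0, 0.163, 0.987, -0.0]
contact_force: [0.6, 0.6, 0.2]
opening: 1.001
```

```bash
python3 - <<'E'
from h import *
for n,(x0,y0,x1,y1) in {"side":(225,190,325,290),"top":(270,160,350,220)}.items():
    im=cv2.cvtColor(camera(n),cv2.COLOR_RGB2BGR)
    cv2.imwrite(f"pics/{n}1.png",cv2.resize(im[y0:y1,x0:x1],None,fx=6,fy=6,interpolation=cv2.INTER_CUBIC))
print(get_obs()["position"],get_obs()["qpos"])
E
```

```text
[ 0.52466367 -0.16991922  0.18238737] [-4.65371742e-01  2.78406440e-01 -7.63643802e-02  1.21431514e+00
 -1.24232805e-05 -1.37816983e-01]
```

View pics/side1.png

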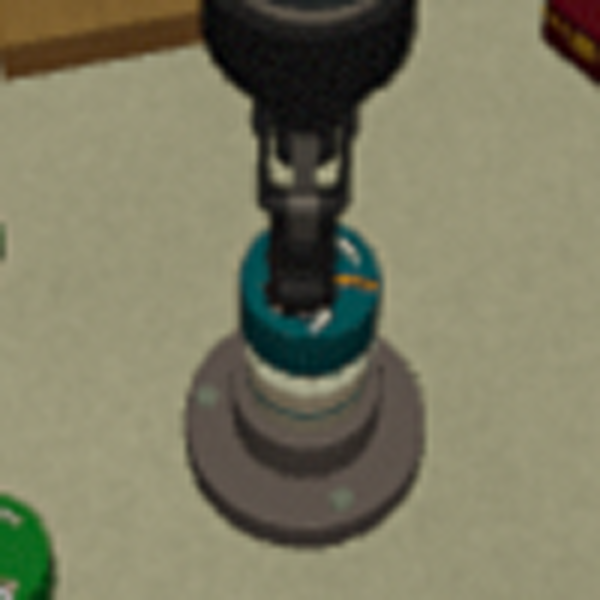

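View pics/top1.png

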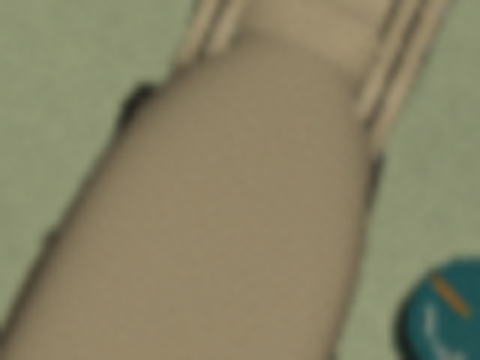

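The side view shows the gripper over the cap, nearly centred on it. I'll nudge the offset and go down around the cap.

>>> carry_out:
  steps:
    - {"xyz": [-4.6,-4.5,0],"dr": [0,0,0]}
    - {"xyz": [0,0,15],"dr": [0,0,0]}
    - {"xyz": [0,0,15],"dr": [0,0,0]}
    - {"xyz": [0,0,15],"dr": [0,0,0]}
    - {"xyz": [0,0,15],"dr": [0,0,0]}
    - {"xyz": [0,0,12],"dr": [0,0,0]}
    - {"xyz": [0,0,0],"dr": [0,0,0]}

```text
t: 3.75
position: [0.5267, -0.1755, 0.1081]
ee_rot: [-0.001, 0.163, 0.987, 0.0]
contact_force: [-0.5, 0.5, 0.8]
opening: 1.003
```

>>> carry_out:
  steps:
    - {"xyz": [0,0,0],"dr": [0,0,0]}
    - {"xyz": [0,0,0],"dr": [0,0,0]}
  gripper: 0.2

```text
t: 3.95
position: [0.5276, -0.1758, 0.1101]
ee_rot: [0.001, 0.163, 0.987, -0.0]
contact_force: [0.1, -0.3, 0.3]
opening: 0.803
```

```bash
python3 - <<'E'
from h import *
for n,(x0,y0,x1,y1) in {"side":(225,190,325,290)}.items():
    im=cv2.cvtColor(camera(n),cv2.COLOR_RGB2BGR)
    cv2.imwrite(f"pics/{n}2.png",cv2.resize(im[y0:y1,x0:x1],None,fx=6,fy=6,interpolation=cv2.INTER_CUBIC))
o=get_obs();print(o["position"],o["opening"],o["contact_force"])
E
```

```text
[ 0.5275864  -0.17581532  0.11012214] 0.7988514997529682 [ 0.17199052  0.24385135 -0.20390673]
```

View pics/side2.png

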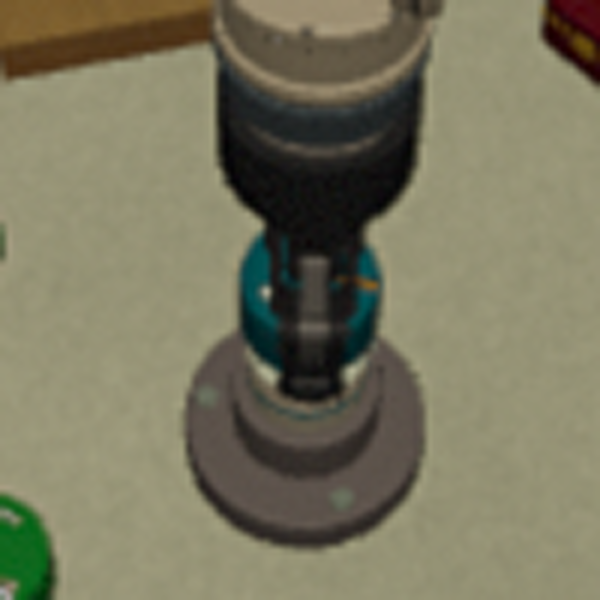

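The fingers straddle the cap, centred and without contact.

>>> carry_out:
  steps:
    - {"xyz": [0,0,0],"dr": [0,0,0]}
    - {"xyz": [0,0,0],"dr": [0,0,0]}
  gripper: 0.3

```text
t: 4.2
position: [0.5273, -0.1757, 0.1097]
ee_rot: [0.0, 0.163, 0.987, -0.0]
contact_force: [-0.3, 0.7, 0.2]
opening: 0.698
```

>>> carry_out:
  steps:
    - {"xyz": [0,0,0],"dr": [0,0,0]}
    - {"xyz": [0,0,0],"dr": [0,0,0]}
    - {"xyz": [0,0,0],"dr": [0,0,0]}
  gripper: 1

```text
t: 4.5
position: [0.5273, -0.1757, 0.1097]
ee_rot: [0.0, 0.163, 0.987, -0.0]
contact_force: [-0.8, -0.6, 4.5]
opening: 0.67
```

```bash
python3 - <<'E'
from h import *
for n,(x0,y0,x1,y1) in {"side":(225,190,325,290)}.items():
    im=cv2.cvtColor(camera(n),cv2.COLOR_RGB2BGR)
    cv2.imwrite(f"pics/{n}3.png",cv2.resize(im[y0:y1,x0:x1],None,fx=6,fy=6,interpolation=cv2.INTER_CUBIC))
o=get_obs();print(o["position"],o["opening"],o["contact_force"],o["wrist_torque"])
E
```

```text
[ 0.52729583 -0.17576282  0.10964065] 0.6642039609830656 [-0.67144895 -0.81628456  5.00231872] [-0.16446756  0.16300828  0.0266351 ]
```

View pics/side3.png

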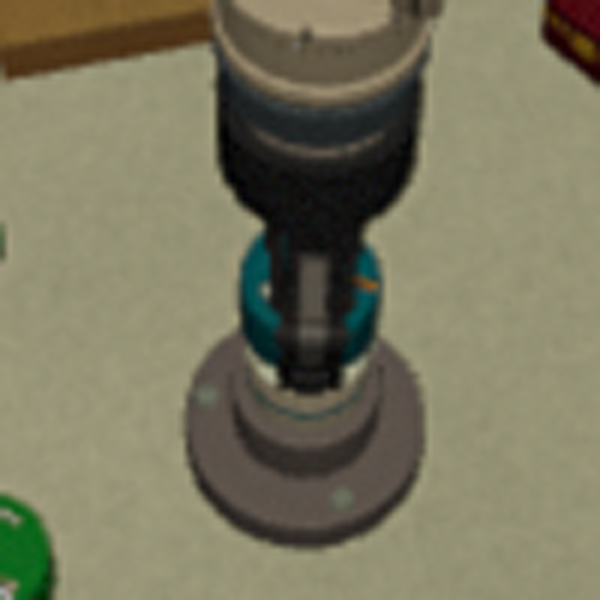

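Gripped, with lateral forces small and the spring just loaded at 5 N. Next I press down in small steps.

>>> carry_out:
  steps:
    - {"xyz": [0,0,1],"dr": [0,0,0]}
    - {"xyz": [0,0,1],"dr": [0,0,0]}
    - {"xyz": [0,0,0],"dr": [0,0,0]}

```text
t: 4.85
position: [0.5273, -0.1757, 0.1075]
ee_rot: [0.0, 0.163, 0.987, -0.0]
contact_force: [-1.2, -0.7, 5.8]
opening: 0.668
```

>>> carry_out:
  steps:
    - {"xyz": [0,0,1],"dr": [0,0,0]}
    - {"xyz": [0,0,0],"dr": [0,0,0]}

```text
t: 5.05
position: [0.5273, -0.1757, 0.1065]
ee_rot: [0.0, 0.163, 0.987, -0.0]
contact_force: [-0.6, -0.9, 6.2]
opening: 0.667
```

>>> carry_out:
  steps:
    - {"xyz": [0,0,1],"dr": [0,0,0]}
    - {"xyz": [0,0,0],"dr": [0,0,0]}

```text
t: 5.25
position: [0.5273, -0.1757, 0.1055]
ee_rot: [0.0, 0.163, 0.987, -0.0]
contact_force: [-0.5, -1.1, 6.1]
opening: 0.671
```

>>> carry_out:
  steps:
    - {"xyz": [0,0,0.7],"dr": [0,0,0]}
    - {"xyz": [0,0,0],"dr": [0,0,0]}

```text
t: 5.45
position: [0.5273, -0.1757, 0.1049]
ee_rot: [0.0, 0.163, 0.987, -0.0]
contact_force: [-0.8, -1.2, 5.9]
opening: 0.665
```

>>> carry_out:
  steps:
    - {"xyz": [0,0,0.7],"dr": [0,0,0]}
    - {"xyz": [0,0,0],"dr": [0,0,0]}

```text
t: 5.65
position: [0.5273, -0.1758, 0.1042]
ee_rot: [0.0, 0.163, 0.987, -0.0]
contact_force: [-1.1, -1.4, 5.9]
opening: 0.672
```

>>> carry_out:
  steps:
    - {"xyz": [0,0,0.7],"dr": [0,0,0]}
    - {"xyz": [0,0,0],"dr": [0,0,0]}

```text
t: 5.85
position: [0.5273, -0.1758, 0.1036]
ee_rot: [0.0, 0.163, 0.987, -0.0]
contact_force: [-1.5, -1.0, 6.7]
opening: 0.669
```

>>> carry_out:
  steps:
    - {"xyz": [0,0,0.7],"dr": [0,0,0]}
    - {"xyz": [0,0,0],"dr": [0,0,0]}

```text
t: 6.05
position: [0.5273, -0.1758, 0.1029]
ee_rot: [0.0, 0.163, 0.987, -0.0]
contact_force: [-1.9, -0.5, 6.9]
opening: 0.666
```

>>> carry_out:
  steps:
    - {"xyz": [0,0,0.7],"dr": [0,0,0]}
    - {"xyz": [0,0,0],"dr": [0,0,0]}

```text
t: 6.25
position: [0.5273, -0.1758, 0.1026]
ee_rot: [0.001, 0.163, 0.987, -0.0]
contact_force: [-2.9, 0.6, 9.4]
opening: 0.667
```

>>> carry_out:
  steps:
    - {"xyz": [0,0,0.7],"dr": [0,0,0]}
    - {"xyz": [0,0,0],"dr": [0,0,0]}

```text
t: 6.45
position: [0.5274, -0.1758, 0.1024]
ee_rot: [0.001, 0.163, 0.987, -0.0]
contact_force: [-3.1, 0.9, 15.2]
opening: 0.665
```

>>> carry_out:
  steps:
    - {"xyz": [0,0,0.7],"dr": [0,0,0]}
    - {"xyz": [0,0,0],"dr": [0,0,0]}

```text
t: 6.65
position: [0.5274, -0.1758, 0.1021]
ee_rot: [0.001, 0.163, 0.987, -0.0]
contact_force: [-5.2, 0.3, 19.8]
opening: 0.666
```

>>> carry_out:
  steps:
    - {"xyz": [0,0,-0.6],"dr": [0,0,0]}
    - {"xyz": [0,0,0],"dr": [0,0,0]}

```text
t: 6.85
position: [0.5274, -0.1758, 0.1024]
ee_rot: [0.001, 0.163, 0.987, -0.0]
contact_force: [-3.0, 0.1, 15.8]
opening: 0.663
```

```bash
python3 - <<'E'
from h import *
o=get_obs();print(o["position"],o["opening"],o["contact_force"],o["wrist_torque"],o["qpos"],o["ee_rot"])
E
```

```text
[ 0.52740533 -0.17581947  0.10236224] 0.6630111529976073 [-3.00714742  0.12911413 15.79795802] [0.06706246 0.77475883 0.06300255] [-4.72583882e-01  3.35692974e-01 -2.07434857e-01  1.02573548e+00
 -2.71335378e-04 -1.44704155e-01] [ 8.79626900e-04  1.63206553e-01  9.86591440e-01 -4.22850488e-04]
```

Held at 15.8 N and bottomed. Turning counter-clockwise means negative rotation about tool z, which points down. I'll start with a small test.

>>> carry_out:
  steps:
    - {"xyz": [0,0,0],"dr": [0,0,-0.03]}
    - {"xyz": [0,0,0],"dr": [0,0,-0.03]}
    - {"xyz": [0,0,0],"dr": [0,0,0]}

```text
t: 7.15
position: [0.5277, -0.1758, 0.1024]
ee_rot: [0.001, 0.133, 0.991, -0.0]
contact_force: [-2.4, 1.1, 15.3]
opening: 0.665
```

```bash
cat > s.py <<'E'
from h import *
from scipy.spatial.transform import Rotation as R
o=get_obs();q=o["ee_rot"];r=R.from_quat([q[1],q[2],q[3],q[0]])
y=r.as_matrix()[:,1];print("p",o["position"].round(4),"op",round(o["opening"],3),"F",o["contact_force"].round(1),"T",o["wrist_torque"].round(2),"yaw turn",round(np.degrees(np.arctan2(y[1],y[0]))-71.2,1),"q6",o["qpos"][5].round(2),"z",r.as_matrix()[:,2].round(4),"t",o["t"])
E
python3 s.py
```

```text
p [ 0.5277 -0.1758  0.1024] op 0.665 F [-2.4  1.1 15.3] T [-0.    0.53  0.04] yaw turn 3.5 q6 -0.21 z [ 0.0022 -0.0011 -1.    ] t 7.15
```

>>> carry_out:
  steps:
    - {"xyz": [0,0,0],"dr": [0,0,-0.05]}
    - {"xyz": [0,0,0],"dr": [0,0,-0.05]}
    - {"xyz": [0,0,0],"dr": [0,0,-0.05]}

```text
t: 7.45
position: [0.5279, -0.1758, 0.1024]
ee_rot: [0.001, 0.058, 0.998, -0.0]
contact_force: [-2.0, 0.9, 14.5]
opening: 0.663
```

```bash
python3 s.py; python3 - <<'E'
from h import *
for n,(x0,y0,x1,y1) in {"side":(225,190,325,290)}.items():
    im=cv2.cvtColor(camera(n),cv2.COLOR_RGB2BGR)
    cv2.imwrite(f"pics/{n}4.png",cv2.resize(im[y0:y1,x0:x1],None,fx=6,fy=6,interpolation=cv2.INTER_CUBIC))
E
```

```text
p [ 0.5279 -0.1758  0.1024] op 0.663 F [-2.   0.9 14.5] T [ 0.12  0.36 -0.16] yaw turn 12.2 q6 -0.36 z [ 0.0024 -0.0011 -1.    ] t 7.45
```

View pics/side4.png

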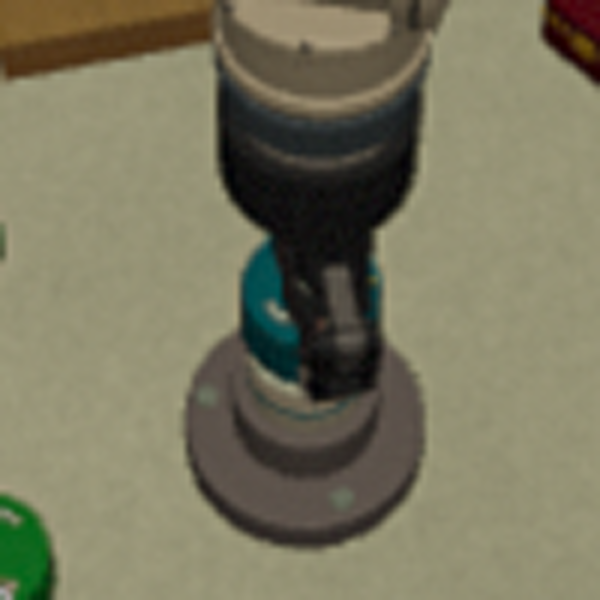

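Friction torque is about 0.16 N m and the cap is turning. I'll continue and hold the force.

>>> carry_out:
  steps:
    - {"xyz": [0,0,0.1],"dr": [0,0,-0.06]}
    - {"xyz": [0,0,0],"dr": [0,0,-0.06]}
    - {"xyz": [0,0,0],"dr": [0,0,-0.06]}
    - {"xyz": [0,0,0],"dr": [0,0,-0.06]}

```text
t: 7.9
position: [0.528, -0.1759, 0.1024]
ee_rot: [0.001, -0.062, 0.998, -0.001]
contact_force: [-1.2, 1.0, 14.5]
opening: 0.669
```

```bash
python3 s.py
```

```text
p [ 0.528  -0.1759  0.1024] op 0.669 F [-1.2  1.  14.5] T [ 0.12  0.29 -0.14] yaw turn 25.9 q6 -0.6 z [ 0.0028 -0.0012 -1.    ] t 7.9
```

>>> carry_out:
  steps:
    - {"xyz": [0,0,0.1],"dr": [0,0,-0.06]}
    - {"xyz": [0,0,0],"dr": [0,0,-0.06]}
    - {"xyz": [0,0,0],"dr": [0,0,-0.06]}
    - {"xyz": [0,0,0],"dr": [0,0,-0.06]}
    - {"xyz": [0,0,0],"dr": [0,0,-0.06]}

```text
t: 8.4
position: [0.5279, -0.1758, 0.1023]
ee_rot: [0.001, -0.211, 0.978, -0.001]
contact_force: [-2.8, 0.5, 15.7]
opening: 0.667
```

```bash
python3 s.py
```

```text
p [ 0.5279 -0.1758  0.1023] op 0.667 F [-2.8  0.5 15.7] T [ 0.19  0.45 -0.17] yaw turn 43.1 q6 -0.9 z [ 0.0026 -0.001  -1.    ] t 8.4
```

>>> carry_out:
  steps:
    - {"xyz": [0,0,0],"dr": [0,0,-0.07]}
    - {"xyz": [0,0,0],"dr": [0,0,-0.07]}
    - {"xyz": [0,0,0],"dr": [0,0,-0.07]}

```text
t: 8.7
position: [0.5279, -0.1758, 0.1023]
ee_rot: [0.001, -0.312, 0.95, -0.001]
contact_force: [-2.2, 1.4, 16.0]
opening: 0.667
```

>>> carry_out:
  steps:
    - {"xyz": [0,0,0],"dr": [0,0,-0.07]}
    - {"xyz": [0,0,0],"dr": [0,0,-0.07]}
    - {"xyz": [0,0,0],"dr": [0,0,-0.08]}
    - {"xyz": [0,0,0],"dr": [0,0,0]}

```text
t: 9.1
position: [0.528, -0.1759, 0.1023]
ee_rot: [0.001, -0.415, 0.91, -0.001]
contact_force: [-1.9, 0.9, 15.2]
opening: 0.665
```

```bash
python3 s.py; python3 - <<'E'
from h import *
for n,(x0,y0,x1,y1) in {"side":(225,190,325,290)}.items():
    im=cv2.cvtColor(camera(n),cv2.COLOR_RGB2BGR)
    cv2.imwrite(f"pics/{n}5.png",cv2.resize(im[y0:y1,x0:x1],None,fx=6,fy=6,interpolation=cv2.INTER_CUBIC))
E
```

```text
p [ 0.528  -0.1759  0.1023] op 0.665 F [-1.9  0.9 15.2] T [0.13 0.41 0.13] yaw turn 67.8 q6 -1.33 z [ 0.0029 -0.0011 -1.    ] t 9.1
```

View pics/side5.png

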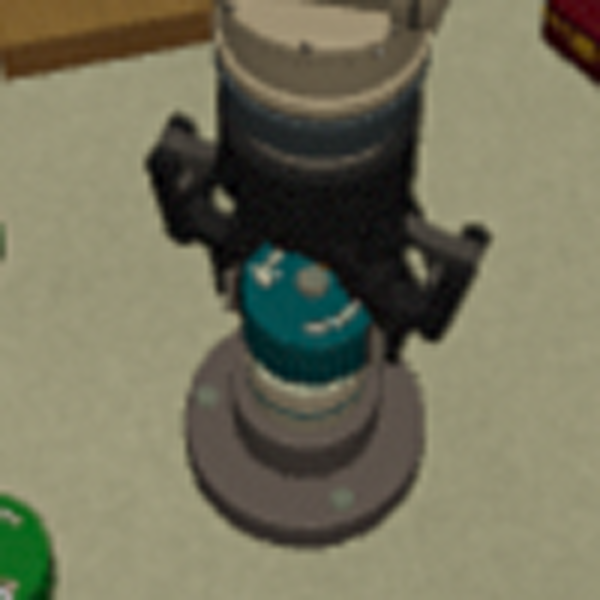

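The arrows have moved round with the gripper (67.8°). Next I release the pressure slowly and lift.

>>> carry_out:
  steps:
    - {"xyz": [0,0,-1.5],"dr": [0,0,0]}
    - {"xyz": [0,0,-2],"dr": [0,0,0]}
    - {"xyz": [0,0,-2],"dr": [0,0,0]}
    - {"xyz": [0,0,-2],"dr": [0,0,0]}
    - {"xyz": [0,0,0],"dr": [0,0,0]}

```text
t: 9.65
position: [0.5279, -0.1758, 0.1089]
ee_rot: [0.001, -0.413, 0.911, -0.001]
contact_force: [1.5, -1.3, 6.0]
opening: 0.669
```

```bash
python3 s.py
```

```text
p [ 0.5279 -0.1758  0.1089] op 0.669 F [ 1.5 -1.3  6. ] T [-0.2  -0.53 -0.04] yaw turn 67.6 q6 -1.32 z [ 1.9e-03 -6.0e-04 -1.0e+00] t 9.65
```

>>> carry_out:
  steps:
    - {"xyz": [0,0,-1],"dr": [0,0,0]}
    - {"xyz": [0,0,-1],"dr": [0,0,0]}
    - {"xyz": [0,0,-1],"dr": [0,0,0]}
    - {"xyz": [0,0,0],"dr": [0,0,0]}

```text
t: 10.05
position: [0.5265, -0.1752, 0.1107]
ee_rot: [-0.001, -0.413, 0.911, 0.001]
contact_force: [0.3, 0.6, -0.8]
opening: 0.661
```

```bash
python3 s.py
```

```text
p [ 0.5265 -0.1752  0.1107] op 0.661 F [ 0.3  0.6 -0.8] T [ 0.01 -0.07  0.01] yaw turn 67.6 q6 -1.32 z [-1.7e-03  8.0e-04 -1.0e+00] t 10.05
```

>>> carry_out:
  steps:
    - {"xyz": [0,0,-2],"dr": [0,0,0]}
    - {"xyz": [0,0,-2],"dr": [0,0,0]}
    - {"xyz": [0,0,-3],"dr": [0,0,0]}
    - {"xyz": [0,0,-3],"dr": [0,0,0]}

```text
t: 10.45
position: [0.5271, -0.1755, 0.1215]
ee_rot: [-0.0, -0.413, 0.911, 0.0]
contact_force: [0.1, -0.2, 0.2]
opening: 0.668
```

>>> carry_out:
  steps:
    - {"xyz": [0,0,-5],"dr": [0,0,0]}
    - {"xyz": [0,0,-5],"dr": [0,0,0]}
    - {"xyz": [0,0,-5],"dr": [0,0,0]}
    - {"xyz": [0,0,-5],"dr": [0,0,0]}
    - {"xyz": [0,0,-5],"dr": [0,0,0]}
    - {"xyz": [0,0,-10],"dr": [0,0,0]}
    - {"xyz": [0,0,-10],"dr": [0,0,0]}
    - {"xyz": [0,0,-10],"dr": [0,0,0]}

```text
t: 11.25
position: [0.5272, -0.1756, 0.1774]
ee_rot: [0.0, -0.413, 0.911, -0.0]
contact_force: [1.1, 0.3, -1.0]
opening: 0.665
```

```bash
python3 s.py; python3 - <<'E'
from h import *
for n,(x0,y0,x1,y1) in {"side":(225,170,325,270)}.items():
    im=cv2.cvtColor(camera(n),cv2.COLOR_RGB2BGR)
    cv2.imwrite(f"pics/{n}6.png",cv2.resize(im[y0:y1,x0:x1],None,fx=6,fy=6,interpolation=cv2.INTER_CUBIC))
E
```

```text
p [ 0.5272 -0.1756  0.1774] op 0.665 F [ 1.1  0.3 -1. ] T [-0.   -0.    0.03] yaw turn 67.6 q6 -1.32 z [ 4.e-04 -2.e-04 -1.e+00] t 11.25
```

View pics/side6.png

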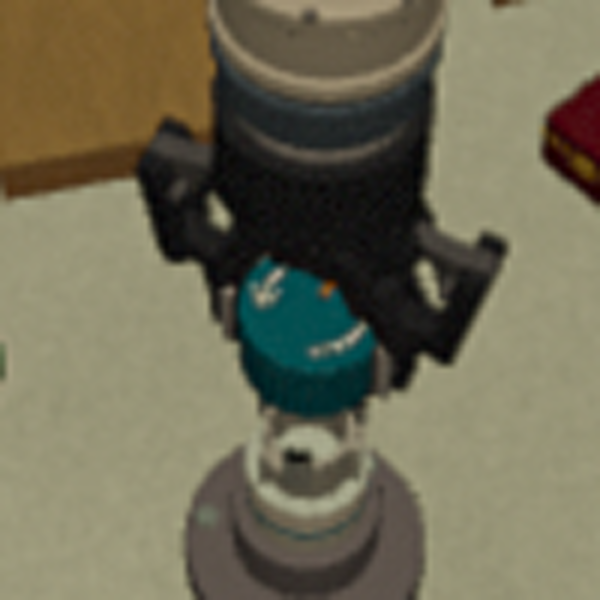

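The cap is clear of the neck and held level, with the open jar below it. Next I carry it to the tray at about (0.537, 0.147).

>>> carry_out:
  steps:
    - {"xyz": [-15,12,0],"dr": [0,0,0]}
    - {"xyz": [-30,25,0],"dr": [0,0,0]}
    - {"xyz": [-35,29,0],"dr": [0,0,0]}
    - {"xyz": [-35,29,0],"dr": [0,0,0]}
    - {"xyz": [-35,29,0],"dr": [0,0,0]}
    - {"xyz": [-35,29,0],"dr": [0,0,0]}
    - {"xyz": [-30,24,0],"dr": [0,0,0]}
    - {"xyz": [-20,16,0],"dr": [0,0,0]}

```text
t: 12.1
position: [0.5363, 0.131, 0.1767]
ee_rot: [0.0, -0.414, 0.91, 0.0]
contact_force: [1.1, -0.3, -1.1]
opening: 0.67
```

>>> carry_out:
  steps:
    - {"xyz": [-14,12,0],"dr": [0,0,0]}
    - {"xyz": [0,0,20],"dr": [0,0,0]}
    - {"xyz": [0,0,20],"dr": [0,0,0]}
    - {"xyz": [0,0,20],"dr": [0,0,0]}
    - {"xyz": [0,0,20],"dr": [0,0,0]}
    - {"xyz": [0,0,0],"dr": [0,0,0]}
    - {"xyz": [0,0,0],"dr": [0,0,0]}

```text
t: 12.8
position: [0.5369, 0.1468, 0.0968]
ee_rot: [-0.0, -0.413, 0.911, 0.0]
contact_force: [0.2, 0.2, -0.3]
opening: 0.666
```

```bash
python3 s.py; python3 - <<'E'
from h import *
for n,(x0,y0,x1,y1) in {"side":(195,110,315,210)}.items():
    im=cv2.cvtColor(camera(n),cv2.COLOR_RGB2BGR)
    cv2.imwrite(f"pics/{n}7.png",cv2.resize(im[y0:y1,x0:x1],None,fx=6,fy=6,interpolation=cv2.INTER_CUBIC))
E
```

```text
p [0.5369 0.1468 0.0968] op 0.666 F [ 0.2  0.2 -0.3] T [ 0.02  0.02 -0.  ] yaw turn 67.6 q6 -0.74 z [-2.e-04 -0.e+00 -1.e+00] t 12.8
```

View pics/side7.png

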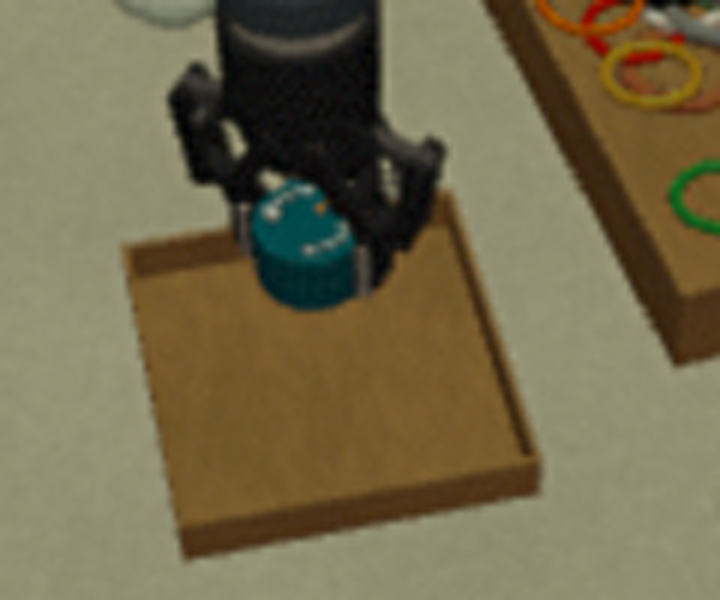

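>>> carry_out:
  steps:
    - {"xyz": [0,0,20],"dr": [0,0,0]}
    - {"xyz": [0,0,20],"dr": [0,0,0]}
    - {"xyz": [0,0,20],"dr": [0,0,0]}
    - {"xyz": [0,0,15],"dr": [0,0,0]}
    - {"xyz": [0,0,5],"dr": [0,0,0]}
    - {"xyz": [0,0,0],"dr": [0,0,0]}
    - {"xyz": [0,0,0],"dr": [0,0,0]}

```text
t: 13.55
position: [0.5375, 0.1469, 0.0175]
ee_rot: [0.001, -0.413, 0.911, -0.0]
contact_force: [-0.2, 0.1, -0.2]
opening: 0.667
```

```bash
python3 s.py; python3 - <<'E'
from h import *
for n,(x0,y0,x1,y1) in {"side":(195,110,315,210)}.items():
    im=cv2.cvtColor(camera(n),cv2.COLOR_RGB2BGR)
    cv2.imwrite(f"pics/{n}8.png",cv2.resize(im[y0:y1,x0:x1],None,fx=6,fy=6,interpolation=cv2.INTER_CUBIC))
E
```

```text
p [0.5375 0.1469 0.0175] op 0.667 F [-0.2  0.1 -0.2] T [ 0.03  0.   -0.01] yaw turn 67.6 q6 -0.74 z [ 1.7e-03  2.0e-04 -1.0e+00] t 13.55
```

View pics/side8.png

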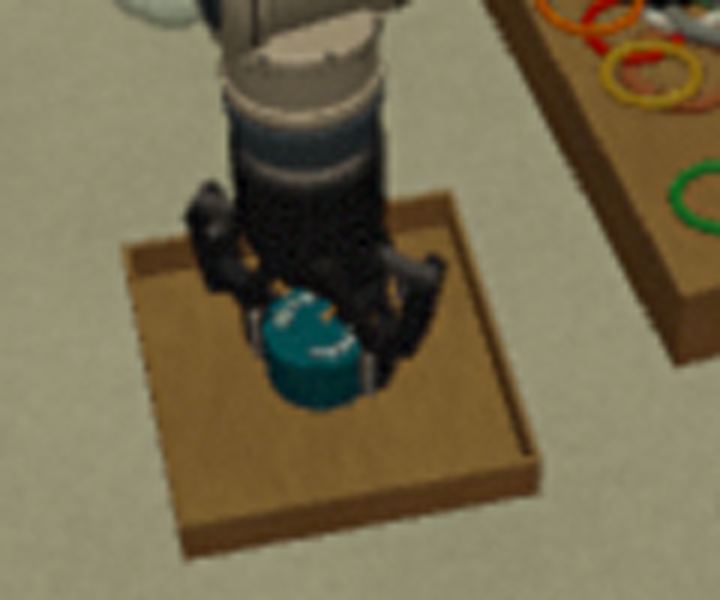

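The cap is over the middle of the tray, a few mm up. I'll lower it gently until it touches.

>>> carry_out:
  steps:
    - {"xyz": [0,0,2],"dr": [0,0,0]}
    - {"xyz": [0,0,2],"dr": [0,0,0]}
    - {"xyz": [0,0,2],"dr": [0,0,0]}
    - {"xyz": [0,0,0],"dr": [0,0,0]}

```text
t: 14.0
position: [0.5366, 0.1468, 0.01]
ee_rot: [-0.0, -0.413, 0.911, 0.0]
contact_force: [-0.1, 0.6, -0.5]
opening: 0.667
```

>>> carry_out:
  steps:
    - {"xyz": [0,0,1],"dr": [0,0,0]}
    - {"xyz": [0,0,0],"dr": [0,0,0]}

```text
t: 14.2
position: [0.5367, 0.1468, 0.0092]
ee_rot: [-0.0, -0.413, 0.911, 0.0]
contact_force: [-0.9, -0.0, -1.2]
opening: 0.665
```

>>> carry_out:
  steps:
    - {"xyz": [0,0,1],"dr": [0,0,0]}
    - {"xyz": [0,0,0],"dr": [0,0,0]}

```text
t: 14.4
position: [0.5367, 0.1468, 0.0082]
ee_rot: [-0.0, -0.413, 0.911, 0.0]
contact_force: [-0.1, 0.2, -0.5]
opening: 0.669
```

>>> carry_out:
  steps:
    - {"xyz": [0,0,0.7],"dr": [0,0,0]}
    - {"xyz": [0,0,0],"dr": [0,0,0]}

```text
t: 14.6
position: [0.5367, 0.1468, 0.0075]
ee_rot: [-0.0, -0.413, 0.911, -0.0]
contact_force: [-0.7, -0.2, -0.5]
opening: 0.667
```

>>> carry_out:
  steps:
    - {"xyz": [0,0,0.7],"dr": [0,0,0]}
    - {"xyz": [0,0,0],"dr": [0,0,0]}

```text
t: 14.8
position: [0.5367, 0.1468, 0.0068]
ee_rot: [-0.0, -0.413, 0.911, 0.0]
contact_force: [-0.5, 1.0, 0.2]
opening: 0.666
```

>>> carry_out:
  steps:
    - {"xyz": [0,0,0.6],"dr": [0,0,0]}
    - {"xyz": [0,0,0],"dr": [0,0,0]}

```text
t: 15.0
position: [0.5367, 0.1468, 0.0062]
ee_rot: [-0.0, -0.413, 0.911, 0.0]
contact_force: [-0.4, -1.3, -0.9]
opening: 0.672
```

>>> carry_out:
  steps:
    - {"xyz": [0,0,0.6],"dr": [0,0,0]}
    - {"xyz": [0,0,0],"dr": [0,0,0]}

```text
t: 15.2
position: [0.5367, 0.1468, 0.0056]
ee_rot: [-0.0, -0.413, 0.911, 0.0]
contact_force: [0.4, -0.3, -0.2]
opening: 0.671
```

>>> carry_out:
  steps:
    - {"xyz": [0,0,0.6],"dr": [0,0,0]}
    - {"xyz": [0,0,0],"dr": [0,0,0]}

```text
t: 15.4
position: [0.5367, 0.1468, 0.005]
ee_rot: [-0.0, -0.413, 0.911, 0.0]
contact_force: [-0.5, -0.3, -0.9]
opening: 0.667
```

```bash
python3 s.py; python3 - <<'E'
from h import *
for n,(x0,y0,x1,y1) in {"side":(205,120,305,210)}.items():
    im=cv2.cvtColor(camera(n),cv2.COLOR_RGB2BGR)
    cv2.imwrite(f"pics/{n}9.png",cv2.resize(im[y0:y1,x0:x1],None,fx=6,fy=6,interpolation=cv2.INTER_CUBIC))
E
```

```text
p [0.5367 0.1468 0.005 ] op 0.667 F [-0.5 -0.3 -0.9] T [-0.04  0.    0.02] yaw turn 67.6 q6 -0.74 z [-2.e-04 -0.e+00 -1.e+00] t 15.4
```

View pics/side9.png

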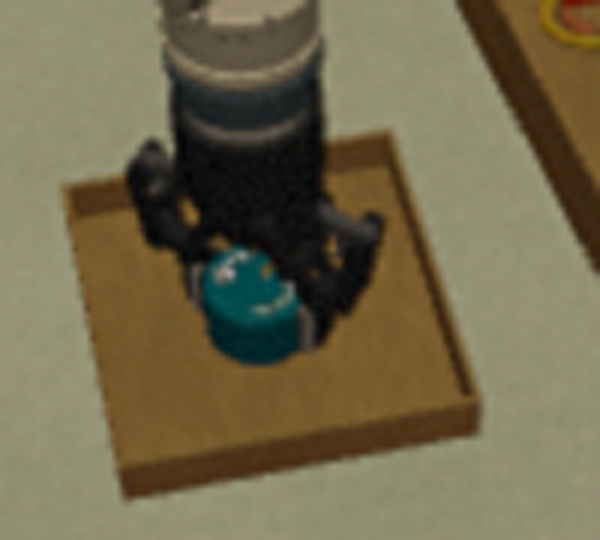

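>>> carry_out:
  steps:
    - {"xyz": [0,0,0.5],"dr": [0,0,0]}
    - {"xyz": [0,0,0],"dr": [0,0,0]}

```text
t: 15.65
position: [0.5367, 0.1468, 0.0045]
ee_rot: [-0.0, -0.413, 0.911, 0.0]
contact_force: [-0.2, 0.5, -0.8]
opening: 0.67
```

>>> carry_out:
  steps:
    - {"xyz": [0,0,0.5],"dr": [0,0,0]}
    - {"xyz": [0,0,0],"dr": [0,0,0]}

```text
t: 15.85
position: [0.5367, 0.1468, 0.004]
ee_rot: [-0.0, -0.413, 0.911, 0.0]
contact_force: [-0.6, 0.6, -0.6]
opening: 0.664
```

>>> carry_out:
  steps:
    - {"xyz": [0,0,0.5],"dr": [0,0,0]}
    - {"xyz": [0,0,0],"dr": [0,0,0]}

```text
t: 16.05
position: [0.5367, 0.1468, 0.0035]
ee_rot: [-0.0, -0.413, 0.911, 0.0]
contact_force: [-0.4, -0.0, 0.1]
opening: 0.668
```

```bash
python3 - <<'E'
from h import *
im=cv2.cvtColor(camera("side"),cv2.COLOR_RGB2BGR);cv2.imwrite("pics/side10full.png",im)
t=np.linspace(0,2*np.pi,90)
# tray wall-floor and cap bottom rows
for z in(.004,.006,.008,.010):
    p=proj("side",np.c_[.5367+.029*np.cos(t),.1468+.029*np.sin(t),0*t+z]);i=p[:,1].argmax();print(z,p[i])
for c in range(244,252):
    col=im[165:190,c].astype(int); print(c,[f"{a[0]},{a[2]}" for a in col[8:20]])
cv2.imwrite("pics/side10.png",cv2.resize(im[140:200,215:285],None,fx=8,fy=8,interpolation=cv2.INTER_CUBIC))
E
```

```text
0.004 [247.98114685 181.06531741]
0.006 [247.95486606 180.67675805]
0.008 [247.92851303 180.28713065]
0.01 [247.90208746 179.89643079]
244 ['74,7', '49,0', '39,5', '37,5', '40,4', '38,2', '35,0', '44,47', '45,117', '44,124', '45,121', '45,120']
245 ['78,7', '52,0', '40,0', '40,4', '40,4', '41,0', '42,0', '49,28', '43,110', '44,121', '44,120', '44,118']
246 ['74,0', '50,5', '38,0', '42,2', '46,9', '39,5', '40,0', '44,21', '37,87', '42,114', '40,115', '44,115']
247 ['69,0', '52,4', '44,3', '44,10', '42,3', '43,2', '43,2', '41,16', '43,86', '40,112', '37,112', '40,114']
248 ['76,2', '48,0', '41,6', '42,0', '45,5', '42,3', '43,0', '44,18', '43,87', '45,117', '43,117', '45,117']
249 ['76,10', '51,5', '40,1', '38,0', '41,0', '40,0', '45,3', '43,22', '39,94', '35,114', '40,115', '44,116']
250 ['76,13', '57,0', '43,4', '39,8', '39,0', '42,0', '40,0', '38,29', '38,109', '41,118', '42,114', '39,113']
251 ['67,4', '53,4', '42,6', '39,0', '41,0', '45,0', '42,6', '47,49', '43,112', '44,118', '42,114', '43,115']
```

View pics/side10.png

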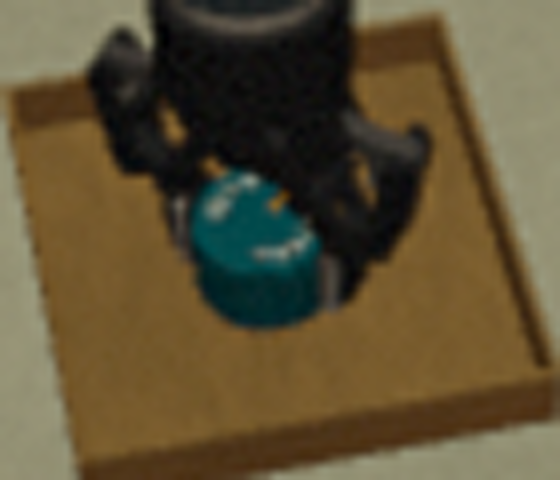

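>>> carry_out:
  steps:
    - {"xyz": [0,0,0.5],"dr": [0,0,0]}
    - {"xyz": [0,0,0],"dr": [0,0,0]}

```text
t: 16.3
position: [0.5368, 0.1468, 0.003]
ee_rot: [-0.0, -0.413, 0.911, -0.0]
contact_force: [-0.1, 0.2, -1.6]
opening: 0.663
```

>>> carry_out:
  steps:
    - {"xyz": [0,0,0.5],"dr": [0,0,0]}
    - {"xyz": [0,0,0],"dr": [0,0,0]}

```text
t: 16.5
position: [0.5367, 0.1468, 0.0025]
ee_rot: [-0.0, -0.413, 0.911, 0.0]
contact_force: [-0.0, -0.2, -0.2]
opening: 0.669
```

>>> carry_out:
  steps:
    - {"xyz": [0,0,0.5],"dr": [0,0,0]}
    - {"xyz": [0,0,0],"dr": [0,0,0]}

```text
t: 16.7
position: [0.5368, 0.1468, 0.0021]
ee_rot: [0.0, -0.413, 0.911, -0.0]
contact_force: [0.5, 0.7, -1.0]
opening: 0.669
```

>>> carry_out:
  steps:
    - {"xyz": [0,0,0.5],"dr": [0,0,0]}
    - {"xyz": [0,0,0],"dr": [0,0,0]}

```text
t: 16.9
position: [0.5368, 0.1468, 0.002]
ee_rot: [0.0, -0.413, 0.911, -0.0]
contact_force: [-1.0, -1.0, 5.5]
opening: 0.667
```

>>> carry_out:
  steps:
    - {"xyz": [0,0,0.5],"dr": [0,0,0]}
    - {"xyz": [0,0,0],"dr": [0,0,0]}

```text
t: 17.1
position: [0.5368, 0.1468, 0.002]
ee_rot: [0.0, -0.413, 0.911, -0.0]
contact_force: [-4.5, -0.6, 10.2]
opening: 0.663
```

```bash
python3 s.py
```

```text
p [0.5368 0.1468 0.002 ] op 0.663 F [-4.5 -0.6 10.2] T [-0.13  0.7   0.03] yaw turn 67.6 q6 -0.74 z [ 8.e-04 -0.e+00 -1.e+00] t 17.1
```

It touched at 5 N, then 10 N. I'll relax the push and open.

>>> carry_out:
  steps:
    - {"xyz": [0,0,-0.7],"dr": [0,0,0]}
    - {"xyz": [0,0,0],"dr": [0,0,0]}

```text
t: 17.3
position: [0.5369, 0.1468, 0.002]
ee_rot: [0.0, -0.413, 0.911, -0.0]
contact_force: [-1.6, -0.8, 4.5]
opening: 0.666
```

>>> carry_out:
  steps:
    - {"xyz": [0,0,0],"dr": [0,0,0]}
    - {"xyz": [0,0,0],"dr": [0,0,0]}
  gripper: 0.25

```text
t: 17.5
position: [0.5367, 0.1468, 0.0016]
ee_rot: [-0.0, -0.413, 0.911, 0.0]
contact_force: [-0.7, 0.3, -0.4]
opening: 0.756
```

>>> carry_out:
  steps:
    - {"xyz": [0,0,0],"dr": [0,0,0]}
    - {"xyz": [0,0,0],"dr": [0,0,0]}
    - {"xyz": [0,0,0],"dr": [0,0,0]}
  gripper: 0

```text
t: 17.8
position: [0.5367, 0.1468, 0.0017]
ee_rot: [-0.0, -0.413, 0.911, 0.0]
contact_force: [0.6, 0.3, 0.2]
opening: 1.003
```

```bash
python3 s.py; python3 - <<'E'
from h import *
for n,(x0,y0,x1,y1) in {"side":(205,120,305,210)}.items():
    im=cv2.cvtColor(camera(n),cv2.COLOR_RGB2BGR)
    cv2.imwrite(f"pics/{n}11.png",cv2.resize(im[y0:y1,x0:x1],None,fx=6,fy=6,interpolation=cv2.INTER_CUBIC))
E
```

```text
p [0.5367 0.1468 0.0017] op 1.003 F [0.6 0.3 0.2] T [ 0.05 -0.02 -0.04] yaw turn 67.6 q6 -0.74 z [-2.e-04 -0.e+00 -1.e+00] t 17.8
```

View pics/side11.png

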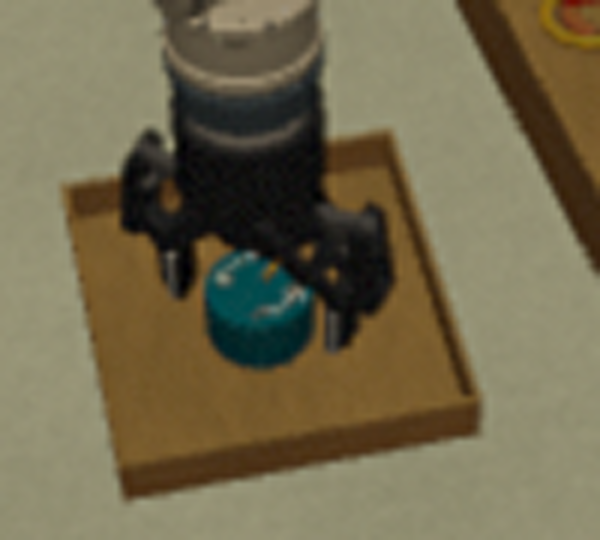

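The cap stands free and both fingers are clear of it. I'll go straight up.

>>> carry_out:
  steps:
    - {"xyz": [0,0,-10],"dr": [0,0,0]}
    - {"xyz": [0,0,-15],"dr": [0,0,0]}
    - {"xyz": [0,0,-20],"dr": [0,0,0]}
    - {"xyz": [0,0,-25],"dr": [0,0,0]}
    - {"xyz": [0,0,-30],"dr": [0,0,0]}
    - {"xyz": [0,0,-30],"dr": [0,0,0]}
    - {"xyz": [0,0,-20],"dr": [0,0,0]}
    - {"xyz": [0,0,0],"dr": [0,0,0]}

```text
t: 18.65
position: [0.5381, 0.147, 0.1555]
ee_rot: [0.003, -0.413, 0.911, -0.001]
contact_force: [0.4, -1.5, 0.4]
opening: 1.002
```

```bash
python3 s.py; python3 - <<'E'
from h import *
im=cv2.cvtColor(camera("side"),cv2.COLOR_RGB2BGR)
cv2.imwrite("pics/side12.png",cv2.resize(im[110:310,190:350],None,fx=3,fy=3,interpolation=cv2.INTER_CUBIC))
print(search_frame("cap_mid","side"))
print(onplane("side",(248.6,174),.0225))
E
```

```text
p [0.5381 0.147  0.1555] op 1.002 F [ 0.4 -1.5  0.4] T [ 0.01 -0.02 -0.02] yaw turn 67.6 q6 -0.74 z [ 5.6e-03  7.0e-04 -1.0e+00] t 18.65
[{'uv': [269.6, 319.2], 'score': 0.84}, {'uv': [247.3, 168.7], 'score': 0.76}, {'uv': [219.2, 283.3], 'score': 0.72}]
[0.53541671 0.13158233 0.0225    ]
```

View pics/side12.png

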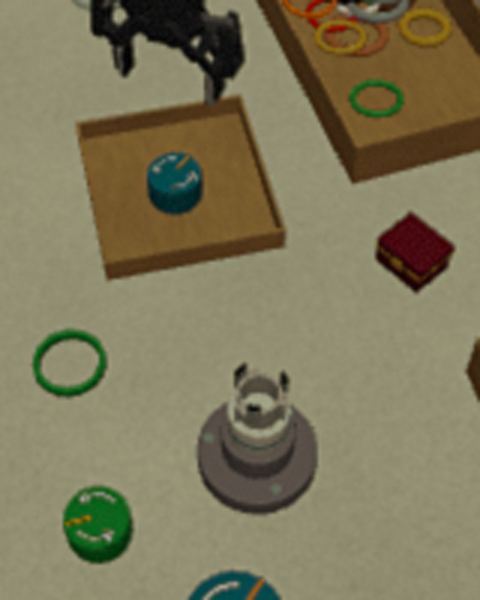

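The cap stands upright in the middle of the tray. The jar is open, and nothing else in view has moved.

```bash
python3 -c "
from rig import *
print(job_done())"
```

```text
the job is handed in; nothing more can be done
None
```

The jar is open and the smaller teal cap stands skirt down in the middle of the empty cardboard tray, released. I handed the job in at about 19 s of the 64 s.

- **Opening:** The cap bottomed after about 7 mm. I pressed to 19.8 N to confirm the stop, held 14.5–16 N while turning it 68° counter-clockwise, then released the pressure. It lifted off with no measurable pull.
- **Setting down:** The cap touched the tray floor 3–4 mm lower than I had worked out from the camera estimate. I lowered it in small steps, pressed with at most about 10 N, eased that to about 5 N and opened the gripper.
- **Last checks:** The final side picture shows the cap upright and clear of the walls, with the gripper open well above it. The bangle and ring box showed no movement.
- **Not checked:** The plate and dish were outside that picture. I did not take a final top view. The neck was not inspected for cracks beyond the force readings staying below 25 N.
- **Disagreement:** A quick position check gave the cap about 15 mm to one side of where the gripper let go, but I had guessed the pixel it used. The detector's own point sat about 5 pixels from that guess. Either position is well inside the 60 mm limit.

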